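Switch on the extractor fan under its latched splash cover

ROBOT

A 6-joint arm with a two-finger parallel gripper is mounted at the origin on the work surface. World frame = base frame: x ahead of the robot, y to its left, z up, the work surface at z = 0. Lengths are in m, angles in rad, forces in N, time in s.
With the tool pointing down it reaches from about 0.35 to 0.975 m from the base axis. Payload 4.9 kg.
Tool frame: the origin (TCP) lies at the very end of the fingers, on their centre line; the grasp point (between the pads) lies 19 mm behind it; y points along the fingers, x is the direction in which the jaws open and shut, and the axes are right-handed (so a half turn about y gives the same grasp; the last joint's range is limited). The gripper opens to 85 mm and grips with 20 to 120 N. Pads are 22 mm wide; open, the fingers measure 114 mm over their backs; the gripper's body (76 mm by 85 mm) begins 54 mm behind the grasp point. The pads swing forward as they close: fully open they stand 13 mm farther back than shut.
Start: joints at [0.988, 0.053, 1.613, -0, 1.476, -0.119], TCP at [0.28, 0.559, 0.231] pointing down, gripper open.
Joint ranges: [-3.01, 3.01], [-1.01, 2.22], [0.06, 2.58], [-1.02, 4.17], [0.09, 2.62], [-3.14, 3.14]. Speed limits (rad/s): [2.57, 2.57, 3.14, 3.14, 3.14, 3.14].

INTERFACE

Orientations are given as a rotation vector (axis times angle).
In Python, from rig import read_state, vision, job gives the robot as it stands.
- The arm moves only by the tool send_rows, never from a script. Its argument "motion" is one flat list of numbers, 7 for each row, row after row: the shift along the world's x, y, z as a fraction of full scale, then the turn, a rotation vector about the world's x, y, z as a fraction of full scale, then the opening, from 0 (shut) to 1 (fully open). In form: [dx, dy, dz, wx, wy, wz, fingers, dx, dy, dz, wx, wy, wz, fingers, ...]. A call has 1 to 10 rows; each row is the pose to reach, as a shift and turn from the pose measured when the call began; what a row does not reach only later rows make up. Full scale, the value 1, is 750 mm for a shift and 90 degrees for a turn. A row lasts 1/8 s, in which the tool goes at most 62.5 mm and 10.7 degrees, less where a joint would pass 70% of its speed; a pose out of reach is approached as far as the arm can. A call with a number of a shift or a turn outside -1 to 1 is refused whole. A call with a gripper value outside its range is refused whole. The fingers move at their own pace and stop on an object; the grip force is fixed at half the most. Time passes only in rows, so rows that repeat a pose let the fingers close. It gives the time, the measured TCP pose, the force and the opening at its end, in the units of the state.
- read_state(): the state, without advancing time (a new reading comes with each control period).
- vision.read_camera(name): name is "scene" or "top" or "wrist"; returns the picture (480x640x3 uint8, red, green, blue); there is no depth.
- vision.camera_model(name): a dict with "K" (3x3 intrinsics, pixels), "k1" (the pictures are not rectified: a ray, as slopes to the right and down, at radius r is drawn at 1 + k1 r^2 times it, then the intrinsics apply), "R" (3x3) and "t" (3): a world point X has camera coordinates R X + t; the wrist camera has in their place "tool_from_camera" (4x4, takes a point from camera to tool coordinates, whose origin is the TCP and whose axes are the tool frame's). Camera axes: x right, y down, z forward; pixel columns grow to the right and rows downward; lengths in m; the calibration is good to about 2 mm. A picture is of the moment at which its call begins: read the wrist's pose just before it. camera_model takes no time and is no camera call.
- job.sign_off(): hands the job in, once; it reports no verdict.
The state is a dict: "time_s": time; "joint_positions": joint angles; "dq": joint speeds; "tau": joint torques, N m; "tool_pos": TCP position; "ee_rot": TCP orientation; "force": force on the tool from outside, world axes, zero at the start; "torque": the same for the moment, N m; "finger_gap": finger opening in m.
Only numpy, scipy, OpenCV 4.12 (cv2) and the standard library are available. Lean on these libraries where they do the work, as an engineer would, in place of code of your own. Each camera call takes 0.05 s, during which the arm holds its last target.

TASK

Switch the sauna's extractor fan on. The wooden headrest has been shoved up against the fan switch's housing, so first slide it sideways, at least 50 mm farther from the housing, to make finger room; then pinch the housing's two opposed side buttons together so that the clear splash cover pops up, swing the cover wide open, and press the ridged end of the rocker fully down. Finally shut the cover until its catch holds it down again; leave the bottle, the bucket and the squeegee where they stand and the headrest lying flat on the ledge.

Things in the scene. Friction and masses are not known exactly. Their poses are not given: they have to be found in the camera images.
- housing: Fan switch housing, a fixed grey plastic box on the aluminium ledge, 150 (its x) x 48 (its y) x 50 mm tall, on a 4 mm plate 170 x 58. Origin: centre of its underside. Its +x end carries the cover's hinge (hinge line along y at x = +75, z = 50 mm); its -x end, with buttons and pull tab, faces roughly towards the robot. In its frame the shut cover fills x -75..+75, y -24..+24, z 50..66 mm. Its rocker is under the cover.
- face_left (a point): Centre of the outer face of the black spring button on the housing's +y side, at housing (-59, +31, 38) mm when out. The face is 28 mm long (x) and 24 mm tall, z 26..50 mm. The two faces are 62 mm apart when out, 50 mm when fully pinched. As it pops, the cover's end over the buttons rises to z 81 mm: leave it that room between the fingers.
- face_right (a point): The same for the button on the -y side, at housing (-59, -31, 38) mm when out.
- button_left (a joint): Travel of the +y button in m: 0 out, 0.006 fully pressed in (towards the housing's middle); springs back, 1.5 N to start and 3.5 N fully in. Each button's hook holds the cover by itself until it is pressed in by 3.5 mm, so both must be in at once.
- button_right (a joint): The same for the -y button.
- cover (a joint): Angle of the clear splash cover in rad: 0 shut, 1.75 wide open (past upright, against its stop). When both buttons are in, a spring plunger pops it up to about 0.10, so that the buttons may then be let go. Its hinge is stiff: the cover stays wherever it is left, and 2 or 3 N at its end moves it. To shut it, press down on its -x end (about 8 to 15 N): the hooks give way and snap over; latched, it reads under 0.01.
- tab (a point): Centre of the grey pull tab, a level plate 36 long (x) x 30 wide (y) x 5 mm thick that sticks out of the cover's -x end; shut, this point is at housing (-93, 0, 61.5) mm and the tab fills x -110..-75, z 59..64. It is 168 mm from the hinge line and turns with the cover; the space under and beside it is free: it can be lifted from beneath or pinched from above by its side edges (30 mm).
- rocker (a joint): Angle of the white rocker (72 x 28 mm, pivot along y at housing x = +10, z = 51 mm) in rad: 0 off, 0.35 on (the ridged -x end fully down). It stays where it is left; pressing the end takes about 3 N.
- rocker_end (a point): Point on the top of the rocker's ridged (-x) end, 28 mm from its pivot; about z 65 mm when off, 55 mm when on. Reachable only with the cover open.
- headrest_mid (a point): Light ash sauna headrest, loose, 0.4 to 0.8 kg, 170 (x) x 150 (y) mm: three parallel rails along x, each 18 wide and 40 mm tall, at y = -66, 0, +66 mm, with 48 mm clear gaps between them, joined by low cross bars at x = +-72 mm and a round bar (top at 55 mm) on top of the +x end. The point is the centre of the middle rail, 20 mm above the ledge. It lies beside the housing on its +y or -y side, nearly parallel to it, too close for a finger.
- bottle_mid (a point): Closed glass bottle with cork stopper, radius 30, 160 mm tall, upright, on the other side of the housing from the headrest. The point is at its centre, 80 mm up. Bystander.
- bucket_mid (a point): Empty copper-toned aluminium bucket, radius 54 at the foot and 68 at the rim, 125 mm tall, its bail handle reaching 80 mm out. The point is at its centre, 62 mm up. Bystander, beyond the housing.
- squeegee_mid (a point): Black plastic shower squeegee lying flat: T shape, 150 mm long, blade head 164 mm wide at its +x end, 20 mm tall. The point is in the middle, 10 mm up. Bystander, beyond the housing.
Mind the look-alikes: they are no part of the job. Several things look just like the part that bears headrest_mid: the one meant starts farthest to the robot's right. What is shaped like the housing but purple or yellow is not meant.

How it is judged:
By the outcome, as a careful person would: the job done as asked, in the order asked, and still so for the second after the job is handed in, with the robot touching nothing.
It also fails if it takes over 72 s, if anything falls off the work surface, if the arm or the gripper's body presses on something with over 40 N, if the wrist force passes 120 N, or if a joint passes its speed limit or range.

## Working session

There is one attempt and no reset: what is moved stays moved. The work goes in short steps, Python scripts to look and compute and a tool call to move; the robot and the scene stay as the last step left them, time stands still between calls to the robot, and variables do not carry over. Pictures are saved under pics/ and viewed, and the job is handed in when it is done.

Besides the shell and the picture viewer there is one more tool, called as name(argument=value, ...) on one line, values as JSON. send_rows: Moves the arm, as the interface text tells. Its arguments: {"type":"object","properties":{"motion":{"type":"array","items":{"type":"number"}}},"required":["motion"]}

```bash
ls; mkdir -p pics; python3 - <<'E'
from rig import read_state, vision, job
import cv2
print(read_state())
for n in ("scene","top","wrist"):
    im=vision.read_camera(n); cv2.imwrite(f"pics/{n}0.png",im[:,:,::-1])
    print(n,vision.camera_model(n))
E
```

```text
pics
{'time_s': 0.0, 'joint_positions': array([ 9.88000115e-01,  5.33341039e-02,  1.61429407e+00,  9.44952002e-07,
        1.47599904e+00, -1.18958238e-01]), 'dq': array([-1.52764704e-03,  4.79713029e-04, -7.35627103e-04, -1.60766961e-03,
       -2.31459488e-05,  3.46560453e-04]), 'tau': array([-1.84864402e-04, -3.93715024e+01, -3.70163620e+01, -1.52499656e-04,
        7.28278115e-03, -5.42493879e-06]), 'tool_pos': array([0.27924586, 0.55845223, 0.23007708]), 'ee_rot': array([-1.39449899, -0.85971898,  0.86274331]), 'force': array([ 0.17908208,  1.11415629, -0.29370105]), 'torque': array([ 0.0124687 , -0.05734938,  0.01701257]), 'finger_gap': 0.08543956637817879}
scene {'K': array([[566.74307148,   0.        , 318.35338961],
       [  0.        , 566.74307148, 247.22418745],
       [  0.        ,   0.        ,   1.        ]]), 'k1': -0.11306052387100066, 'R': array([[-0.38636888,  0.92232388, -0.00614433],
       [ 0.7846465 ,  0.32517852, -0.52781512],
       [-0.48481848, -0.20875246, -0.84933706]]), 't': array([ 0.16020136, -0.40056367,  1.84037193])}
top {'K': array([[586.3464342
[... 221 characters left out ...]
   [-0.99609756,  0.00417063, -0.08816036],
       [ 0.08813799, -0.00527433, -0.99609431]]), 't': array([0.07622463, 0.54015445, 1.26850693])}
wrist {'K': array([[378.32600091,   0.        , 318.62412895],
       [  0.        , 378.32600091, 238.36259806],
       [  0.        ,   0.        ,   1.        ]]), 'k1': -0.07464278824863971, 'tool_from_camera': array([[ 9.99999859e-01,  2.54406034e-04,  4.65279750e-04,
        -8.61900355e-04],
       [-3.74242872e-04, -2.83049298e-01,  9.59105289e-01,
        -1.42593195e-01],
       [ 3.75699279e-04, -9.59105328e-01, -2.83049163e-01,
         7.26442121e-02],
       [ 0.00000000e+00,  0.00000000e+00,  0.00000000e+00,
         1.00000000e+00]])}
```

View pics/scene0.png

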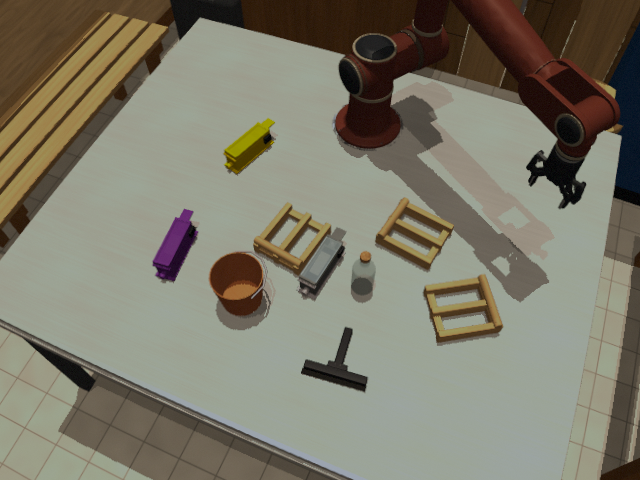

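View pics/top0.png

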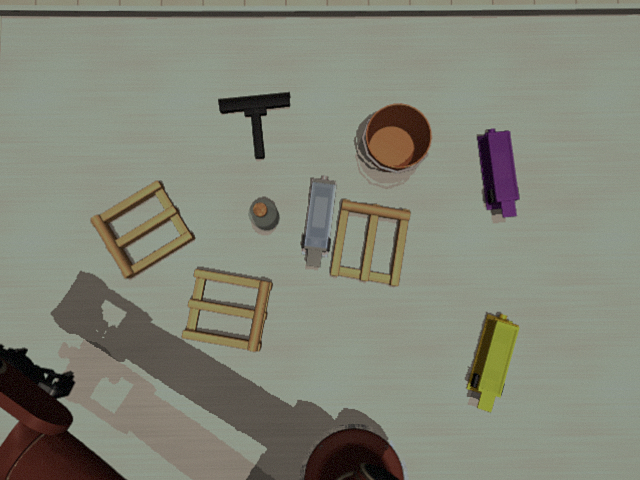

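View pics/wrist0.png

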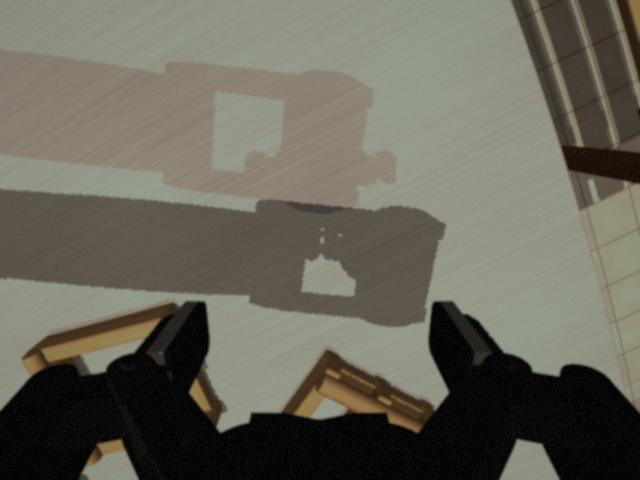

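The top view (up = world +x, left = +y) shows:
- **Headrest look-alikes:** pixels (142,228), (228,309) and (370,243). The last is farthest right and lies against the housing, so it is the one meant.
- **Housing look-alikes:** grey (320,218), purple (500,172) and yellow (493,362). The grey one is meant.
- **Bystanders:** bottle (264,214), bucket (397,137), squeegee (256,115).

Next is a close crop to check this choice.

```bash
python3 - <<'E'
import cv2
im=cv2.imread("pics/top0.png")
cv2.imwrite("pics/crop0.png",cv2.resize(im[165:295,240:420],None,fx=4.4,fy=4.4,interpolation=cv2.INTER_CUBIC))
im=cv2.imread("pics/scene0.png")
cv2.imwrite("pics/crop1.png",cv2.resize(im[190:310,240:390],None,fx=5,fy=5,interpolation=cv2.INTER_CUBIC))
E
```

```text
(no output)
```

View pics/crop0.png

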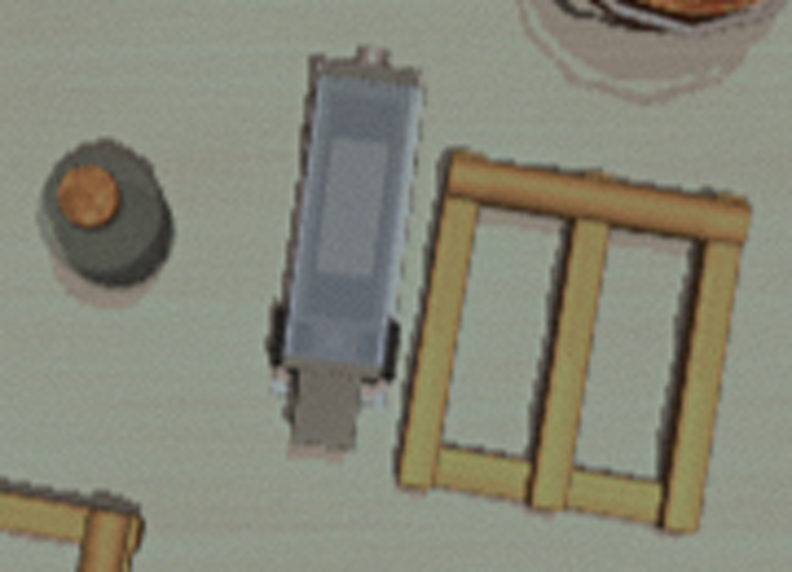

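View pics/crop1.png

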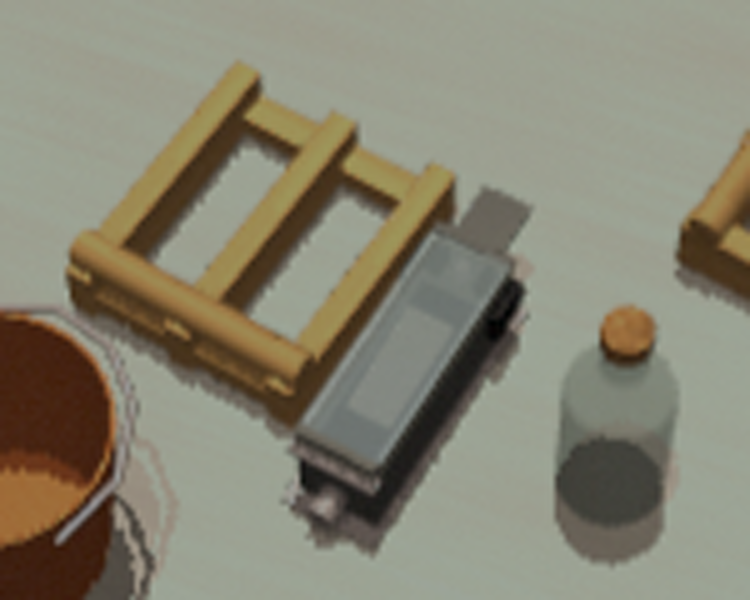

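The crop shows the grey housing with its tab at about (325,410) in crop pixels, pointing at the robot. The chosen headrest is right beside it on the -y side, and the bottle is on the +y side.

```bash
cat > h.py <<'E'
import numpy as np, cv2
from rig import read_state, vision, job
from scipy.spatial.transform import Rotation as Ro
def cam(n,s=None):
    m=vision.camera_model(n)
    if n=="wrist":
        T=np.eye(4);T[:3,:3]=Ro.from_rotvec(s["ee_rot"]).as_matrix();T[:3,3]=s["tool_pos"]
        W=np.linalg.inv(T@m["tool_from_camera"]); m["R"]=W[:3,:3]; m["t"]=W[:3,3]
    return m
def ray(m,uv,z):
    uv=np.asarray(uv,float).reshape(-1,1,2)
    d=cv2.undistortPoints(uv,m["K"],np.array([m["k1"],0,0,0.]))[:,0]
    d=np.c_[d,np.ones(len(d))]@m["R"]; c=-m["R"].T@m["t"]
    return c+d*((z-c[2])/d[:,2])[:,None]
def proj(m,X):
    r,_=cv2.Rodrigues(m["R"])
    return cv2.projectPoints(np.asarray(X,float).reshape(-1,3),r,m["t"],m["K"],np.array([m["k1"],0,0,0.]))[0][:,0]
E
python3 - <<'E'
from h import *
np.set_printoptions(precision=4,suppress=True)
m=cam("top")
c=lambda p: np.array(p)/4.4+[240,165]-0.4
print("cover",ray(m,c([(318,80),(425,88),(285,360),(385,370)]),.066))
print("tab",ray(m,c([(290,445),(355,450)]),.0615))
print("restrail corners",ray(m,c([(400,485),(435,490),(534,506),(567,510),(663,526),(697,531)]),.04))
print("bar far edge",ray(m,c([(452,152),(748,200)]),.045))
print("bar near",ray(m,c([(447,190),(745,238)]),.045))
print("bottle base",ray(m,c([(90,195)]),.16))
ms=cam("scene")
c=lambda p: np.array(p)/5+[240,190]-0.4
print("scene cover",ray(ms,c([(300,440),(380,465),(520,262),(440,230)]),.066))
print("tab",ray(ms,c([(490,188),(532,208)]),.0615))
print("cork",ray(ms,c([(628,330)]),.16))
print("rail ends",ray(ms,c([(240,62),(262,75),(333,112),(357,128),(432,165),(455,180)]),.04))
E
```

```text
cover [[0.634  0.086  0.066 ]
 [0.6298 0.0339 0.066 ]
 [0.4974 0.1025 0.066 ]
 [0.4923 0.0542 0.066 ]]
tab [[0.4565 0.1002 0.0615]
 [0.4539 0.0688 0.0615]]
restrail corners [[ 0.4372  0.0466  0.04  ]
 [ 0.4346  0.0294  0.04  ]
 [ 0.4266 -0.0191  0.04  ]
 [ 0.4246 -0.0352  0.04  ]
 [ 0.4166 -0.0822  0.04  ]
 [ 0.4141 -0.0988  0.04  ]]
bar far edge [[ 0.6012  0.0199  0.045 ]
 [ 0.5767 -0.1261  0.045 ]]
bar near [[ 0.5823  0.0226  0.045 ]
 [ 0.5579 -0.1242  0.045 ]]
bottle base [[0.5665 0.1881 0.16  ]]
scene cover [[0.638  0.0414 0.066 ]
 [0.6356 0.0853 0.066 ]
 [0.4928 0.1068 0.066 ]
 [0.4902 0.0593 0.066 ]]
tab [[0.4516 0.0731 0.0615]
 [0.455  0.0992 0.0615]]
cork [[0.5659 0.1892 0.16  ]]
rail ends [[ 0.4119 -0.0967  0.04  ]
 [ 0.4155 -0.0812  0.04  ]
 [ 0.4238 -0.0333  0.04  ]
 [ 0.4288 -0.0164  0.04  ]
 [ 0.436   0.0325  0.04  ]
 [ 0.4405  0.0482  0.04  ]]
```

```bash
python3 - <<'E'
from h import *
np.set_printoptions(precision=4,suppress=True)
s=read_state()
R=Ro.from_rotvec(s["ee_rot"]).as_matrix();print(R)
m=cam("top")
print("bucket rim ctr",ray(m,[(398,136)],.125),"rim edges",ray(m,[(366,136),(431,136),(398,103),(398,168)],.125))
print("handle", ray(m,[(357,150)],.1),ray(m,[(357,150)],.05))
print("sq",ray(m,[(256,125)],.01), ray(m,[(260,158)],.01))
# turn to get jaw x axis = -(headrest y) or +
for a in (-9.1,-7.7):
  y=np.array([-np.sin(np.radians(a)),np.cos(np.radians(a)),0])
  for sg in (1,-1):
    x=sg*y; t=np.c_[x,[0,0,-1],np.cross(x,[0,0,-1])]
    print(a,sg,"z",t[:,2],"turn deg",np.degrees(Ro.from_matrix(t@R.T).as_rotvec()))
E
```

```text
[[ 0.4474 -0.0009 -0.8944]
 [ 0.8944 -0.0014  0.4474]
 [-0.0016 -1.      0.0002]]
bucket rim ctr [[ 0.7207 -0.0919  0.125 ]] rim edges [[ 0.721  -0.026   0.125 ]
 [ 0.7204 -0.1597  0.125 ]
 [ 0.79   -0.0929  0.125 ]
 [ 0.654  -0.0908  0.125 ]]
handle [[ 0.6974 -0.009   0.1   ]] [[ 0.7086 -0.0127  0.05  ]]
sq [[0.7756 0.2119 0.01  ]] [[0.7    0.2027 0.01  ]]
-9.1 1 z [-0.9874  0.1582  0.    ] turn deg [ 0.0851 -0.0402 17.4744]
-9.1 -1 z [ 0.9874 -0.1582  0.    ] turn deg [  -0.0575   -0.1216 -162.5256]
-7.7 1 z [-0.991  0.134  0.   ] turn deg [ 0.0856 -0.0392 18.8744]
-7.7 -1 z [ 0.991 -0.134  0.   ] turn deg [  -0.0557   -0.1215 -161.1256]
```

send_rows(motion=[0.308,-0.797,0,0,0,0.194,0.6,0.308,-0.797,0,0,0,0.194,0.6,0.308,-0.797,0,0,0,0.194,0.6,0.308,-0.797,0,0,0,0.194,0.6,0.308,-0.797,0,0,0,0.194,0.6,0.308,-0.797,0,0,0,0.194,0.6,0.308,-0.797,0,0,0,0.194,0.6,0.308,-0.797,0,0,0,0.194,0.6,0.308,-0.797,0,0,0,0.194,0.6,0.308,-0.797,0,0,0,0.194,0.6])

```text
time_s: 1.4
tool_pos: [0.5048, -0.0262, 0.2303]
ee_rot: [-1.281, -1.09, 1.092]
force: [0.8, 0.5, 0.5]
finger_gap: 0.0513
```

```bash
cat > shot.py <<'E'
import sys
from h import *
s=read_state(); im=vision.read_camera(sys.argv[1]); cv2.imwrite(f"pics/{sys.argv[2]}.png",im[:,:,::-1])
import pickle; pickle.dump(s,open(f"pics/{sys.argv[2]}.pkl","wb"))
print(s["time_s"],s["tool_pos"].round(4),s["force"].round(1),s["finger_gap"], s["joint_positions"].round(3))
E
python3 shot.py wrist w1
```

```text
1.4 [ 0.5048 -0.0262  0.2303] [0.8 0.5 0.5] 0.05125296009175267 [-1.980e-01 -2.380e-01  1.887e+00 -1.000e-03  1.493e+00 -1.610e+00]
```

View pics/w1.png

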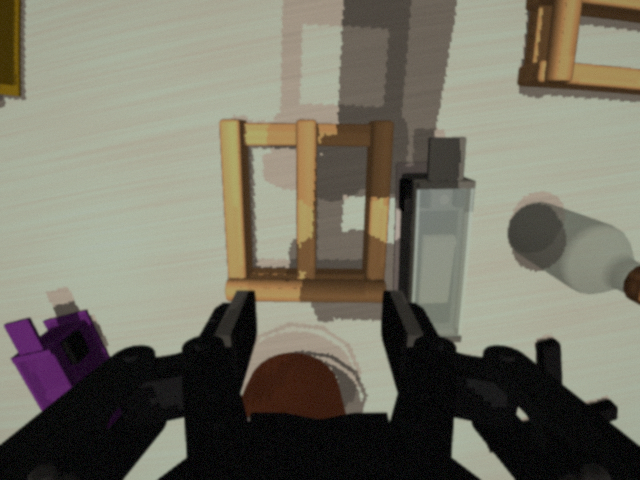

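```bash
python3 - <<'E'
from h import *
import pickle
np.set_printoptions(precision=4,suppress=True)
s=pickle.load(open("pics/w1.pkl","rb")); m=cam("wrist",s)
print("rail near-end tops L(-y) M R",ray(m,[(231,121),(307,121),(383,122)],.04))
print("rails at far", ray(m,[(236,275),(306,275),(376,275)],.04))
print("tab end", ray(m,[(430,137),(466,137)],.064))
print("cover near end", ray(m,[(412,180),(474,182)],.066))
print("cover far", ray(m,[(413,330),(461,337)],.066))
print("btn -y", ray(m,[(401,178),(403,210)],.048))
E
```

```text
rail near-end tops L(-y) M R [[ 0.4154 -0.088   0.04  ]
 [ 0.426  -0.0243  0.04  ]
 [ 0.4368  0.0392  0.04  ]]
rails at far [[ 0.5532 -0.1141  0.04  ]
 [ 0.5635 -0.0485  0.04  ]
 [ 0.574   0.0169  0.04  ]]
tab end [[0.4536 0.0712 0.064 ]
 [0.4578 0.1002 0.064 ]]
cover near end [[0.4853 0.0531 0.066 ]
 [0.4947 0.1039 0.066 ]]
cover far [[0.6227 0.0421 0.066 ]
 [0.6378 0.0862 0.066 ]]
btn -y [[0.4852 0.0479 0.048 ]
 [0.5135 0.0468 0.048 ]]
```

send_rows(motion=[0.011,-0.018,0,0,0,0,0.6,0.011,-0.018,-0.08,0,0,0,0.6,0.011,-0.018,-0.16,0,0,0,0.6,0.011,-0.018,-0.23,0,0,0,0.6,0.011,-0.018,-0.287,0,0,0,0.6,0.011,-0.018,-0.287,0,0,0,0.6,0.011,-0.018,-0.287,0,0,0,0.1,0.011,-0.018,-0.287,0,0,0,0.1,0.011,-0.018,-0.287,0,0,0,0.1,0.011,-0.018,-0.287,0,0,0,0.1])

```text
time_s: 2.7
tool_pos: [0.5172, -0.0459, 0.018]
ee_rot: [-1.292, -1.088, 1.087]
force: [-0.8, 4.6, 6.7]
finger_gap: 0.0166
```

send_rows(motion=[-0.003,-0.022,0,0,0,0,0.1,-0.007,-0.044,0,0,0,0,0.1,-0.011,-0.066,0,0,0,0,0.1,-0.015,-0.088,0,0,0,0,0.1,-0.018,-0.11,0,0,0,0,0.1,-0.018,-0.11,0,0,0,0,0.1,-0.018,-0.11,0,0,0,0,0.6,-0.018,-0.11,0,0,0,0,0.6,-0.018,-0.11,0,0,0,0,0.6,-0.018,-0.11,0.05,0,0,0,0.6])

```text
time_s: 3.95
tool_pos: [0.5011, -0.1269, 0.0529]
ee_rot: [-1.285, -1.085, 1.09]
force: [0.9, -0.5, -0.7]
finger_gap: 0.0515
```

```bash
python3 shot.py wrist w2; python3 shot.py top t2
```

```text
3.95 [ 0.5011 -0.1269  0.0529] [ 0.9 -0.5 -0.7] 0.051491887517733106 [-0.39  -0.021  2.004 -0.004  1.158 -1.795]
4.0 [ 0.506  -0.1289  0.0603] [ 4.  -1.3  1.9] 0.051083067354831896 [-0.39  -0.028  1.997 -0.004  1.16  -1.795]
```

View pics/w2.png

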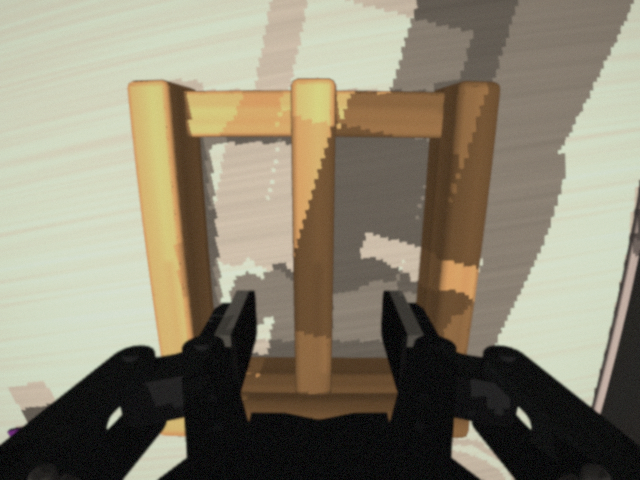

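View pics/t2.png

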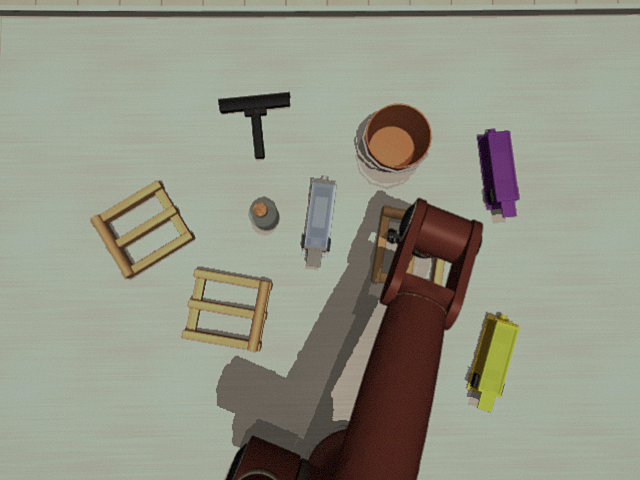

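The wrist view shows the headrest flat between the fingers. The top view puts it about 80 mm farther from the housing, with the bystanders unmoved. Next I'll go above the buttons.

```bash
python3 - <<'E'
from h import *
s=read_state();R=Ro.from_rotvec(s["ee_rot"]).as_matrix();x=R[:,0]
print(s["tool_pos"],np.degrees(np.arctan2(-x[0],x[1])),R.round(3))
E
```

```text
[ 0.50687291 -0.12928473  0.05981934] -9.44094840897779 [[ 0.164  0.014 -0.986]
 [ 0.986 -0.01   0.164]
 [-0.007 -1.    -0.015]]
```

send_rows(motion=[0,0,0.08,0,0,0,1,0,0,0.18,0,0,0.022,1,0,0.08,0.18,0,0,0.022,1,0,0.16,0.18,0,0,0.022,1,0,0.24,0.18,0,0,0.022,1,0,0.275,0.18,0,0,0.022,1,0,0.275,0.18,0,0,0.022,1,0,0.275,0.18,0,0,0.022,1])

```text
time_s: 5.05
tool_pos: [0.5068, 0.0765, 0.1944]
ee_rot: [-1.285, -1.119, 1.112]
force: [0.0, 0.9, 0.7]
finger_gap: 0.0849
```

```bash
python3 shot.py wrist w3
```

```text
5.05 [0.5068 0.0765 0.1944] [0.  0.9 0.7] 0.08494153407004322 [ 0.01  -0.204  1.918 -0.01   1.414 -1.429]
```

View pics/w3.png

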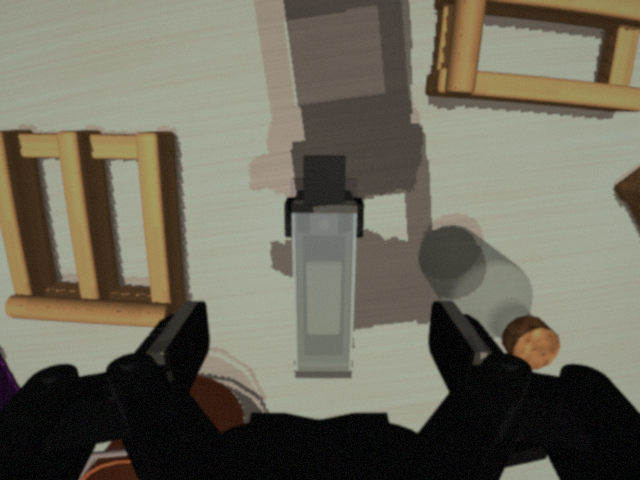

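```bash
python3 - <<'E'
from h import *
import pickle
np.set_printoptions(precision=4,suppress=True)
s=pickle.load(open("pics/w3.pkl","rb")); m=cam("wrist",s)
R=Ro.from_rotvec(s["ee_rot"]).as_matrix();x=R[:,0];print(np.degrees(np.arctan2(-x[0],x[1])),R.round(3))
print("tab end", ray(m,[(304,156),(346,156)],.064))
print("cover near", ray(m,[(291,212),(356,212)],.066))
print("cover far", ray(m,[(296,371),(352,371)],.066))
p=ray(m,[(286,218),(363,218)],.038);print("btn",p,p.mean(0))
H=np.array([.5625,.071]);a=np.radians(-7.4);r=np.array([[np.cos(a),-np.sin(a)],[np.sin(a),np.cos(a)]])
def q(x,y,z): return [*(H+r@[x,y]),z]
print(proj(m,[q(-.11,.015,.064),q(-.11,-.015,.064),q(-.075,.024,.066),q(-.075,-.024,.066),q(.075,.024,.066),q(.075,-.024,.066),q(-.059,.031,.05),q(-.059,-.031,.05)]))
E
```

```text
-7.458924207089245 [[ 0.13   0.013 -0.991]
 [ 0.992 -0.01   0.13 ]
 [-0.008 -1.    -0.015]]
tab end [[0.4543 0.0714 0.064 ]
 [0.4581 0.1009 0.064 ]]
cover near [[0.4929 0.0564 0.066 ]
 [0.499  0.1036 0.066 ]]
cover far [[0.6299 0.0396 0.066 ]
 [0.6359 0.0867 0.066 ]]
btn [[0.5036 0.0485 0.038 ]
 [0.5116 0.1105 0.038 ]] [0.5076 0.0795 0.038 ]
[[344.3789 152.2224]
 [301.8635 152.2077]
 [356.0696 201.5217]
 [289.9606 201.4492]
 [350.6572 375.1806]
 [294.3042 374.968 ]
 [362.6976 217.5512]
 [283.099  217.4445]]
```

send_rows(motion=[-0.003,0.004,-0.06,0,0,0,1,-0.003,0.004,-0.12,0,0,0,1,-0.003,0.004,-0.18,0,0,0,1,-0.003,0.004,-0.232,0,0,0,1,-0.003,0.004,-0.232,0,0,0,1,-0.003,0.004,-0.232,0,0,0,1])

```text
time_s: 5.85
tool_pos: [0.5059, 0.0785, 0.022]
ee_rot: [-1.287, -1.119, 1.11]
force: [0.2, 0.8, 0.5]
finger_gap: 0.0853
```

```bash
python3 shot.py wrist w4
```

```text
5.85 [0.5059 0.0785 0.022 ] [0.2 0.8 0.5] 0.08525978283671583 [ 0.014  0.007  2.036 -0.011  1.083 -1.42 ]
```

View pics/w4.png

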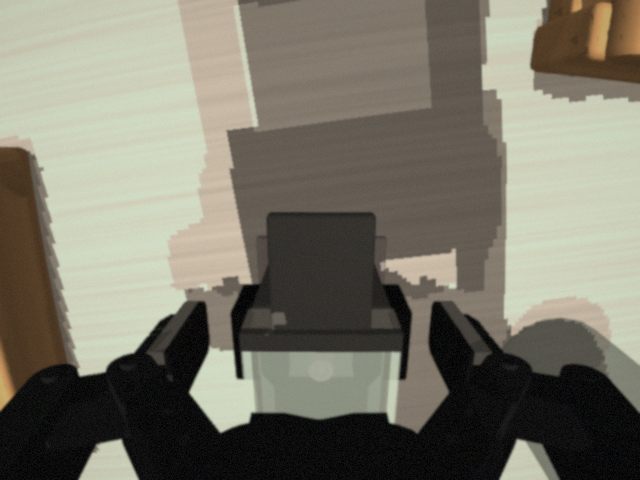

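send_rows(motion=[0,0.001,-0.006,0,0,0,1,0,0.001,-0.006,0,0,0,0.5,0,0.001,-0.006,0,0,0,0.5,0,0.001,-0.006,0,0,0,0.5,0,0.001,-0.006,0,0,0,0.5,0,0.001,-0.006,0,0,0,0.5])

```text
time_s: 6.65
tool_pos: [0.5073, 0.0791, 0.02]
ee_rot: [-1.289, -1.121, 1.109]
force: [-3.8, -2.4, 9.0]
finger_gap: 0.0471
```

```bash
python3 shot.py wrist w5
```

```text
6.65 [0.5073 0.0791 0.02  ] [-3.8 -2.4  9. ] 0.04712999768500513 [ 0.015  0.013  2.035 -0.012  1.076 -1.418]
```

View pics/w5.png

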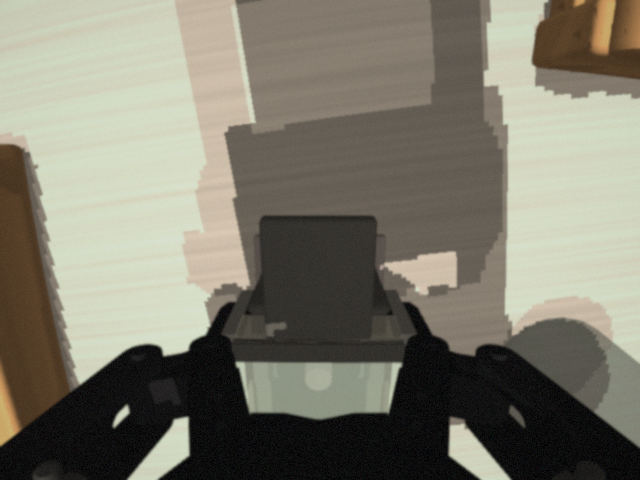

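The tab now looks larger (108 to 117 px wide at row 220), so the cover has popped. I'll release, back off and pitch the tool forward.

send_rows(motion=[0,0,0,0,0,0,1,0,0,0,0,0,0,1,0,0,0,0,0,0,1,0,0,0.08,0,0,0,1,0,0,0.16,0,0,0,1,-0.06,0,0.22,0,0,0,0,-0.13,0.01,0.22,-0.02,-0.15,0,0,-0.15,0.02,0.2,-0.04,-0.3,0,0,-0.15,0.02,0.2,-0.06,-0.45,0,0,-0.15,0.02,0.2,-0.08,-0.6,0,0])

```text
time_s: 7.95
tool_pos: [0.4079, 0.1011, 0.1583]
ee_rot: [-1.826, -1.578, 0.721]
force: [22.9, 6.4, -4.4]
finger_gap: 0.0001
```

```bash
python3 shot.py scene s6; python3 - <<'E'
import cv2
im=cv2.imread("pics/s6.png")
cv2.imwrite("pics/s6c.png",cv2.resize(im[150:330,230:430],None,fx=3.3,fy=3.3,interpolation=cv2.INTER_CUBIC))
from h import *
R=Ro.from_rotvec(read_state()["ee_rot"]).as_matrix();print(R.round(3))
E
```

```text
7.95 [0.4079 0.1011 0.1583] [22.9  6.4 -4.4] 0.00010942883251675879 [ 0.233 -1.011  2.584 -0.323  0.906 -1.088]
[[ 0.138  0.659 -0.74 ]
 [ 0.99  -0.099  0.097]
 [-0.009 -0.746 -0.666]]
```

View pics/s6c.png

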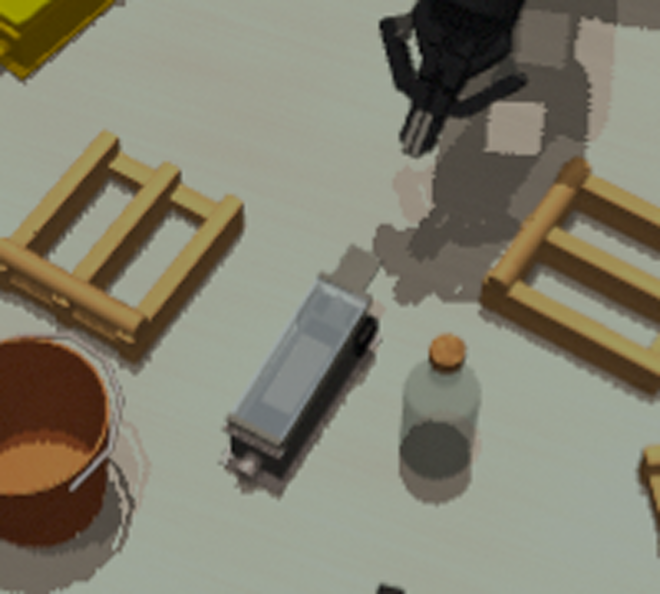

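```bash
python3 - <<'E'
import numpy as np
from scipy.optimize import least_squares
D=[(.053,1.6143,1.476,.6244,.2301),(-.238,1.887,1.493,.5055,.2303),(-.021,2.004,1.158,.5169,.0529),(-.028,1.997,1.16,.522,.0603),(-.204,1.918,1.414,.5125,.1944),(.007,2.036,1.083,.512,.022),(.013,2.035,1.076,.5134,.020),(-1.011,2.584,.906,.4203,.1583)]
def f(p):
    o,h,a,b,T=p; r=[]
    for q2,q3,q5,R,Z in D:
        s=q2+q3+q5
        # link2 angle conv: j3=0 could be straight; try
        r+= [o+a*np.sin(q2)+b*np.sin(q2+q3+off)+T*np.sin(s)-R, h+a*np.cos(q2)+b*np.cos(q2+q3+off)+T*np.cos(s)-Z]
    return np.array(r)
for off in (0,-np.pi/2,np.pi/2):
    s=least_squares(f,[.0,.3,.4,.4,.25]);print(off,s.x.round(3),np.abs(s.fun).max())
E
```

```text
0 [-0.005  0.148  0.348  0.587  0.21 ] 0.026465945616990116
-1.5707963267948966 [ 0.492 -0.12  -0.088  0.113 -0.221] 0.12579513978893664
1.5707963267948966 [ 0.492 -0.12  -0.088 -0.113 -0.221] 0.12579514488081606
```

The tilted pose reached the joint limits and the forward tilt can't be reached this close in. So I'll pinch the tab by its edges from above instead and follow the cover's arc.

send_rows(motion=[0.03,-0.01,0.03,0.015,0.115,0,0.6,0.06,-0.022,0.03,0.03,0.23,0,0.6,0.078,-0.022,0.03,0.045,0.345,0,0.6,0.078,-0.022,0.03,0.06,0.46,0,0.6,0.078,-0.022,0.03,0.06,0.46,0,0.6,0.078,-0.022,0.03,0.06,0.46,0,0.6])

```text
time_s: 8.75
tool_pos: [0.4661, 0.0865, 0.1814]
ee_rot: [-1.277, -1.106, 1.122]
force: [0.2, 0.2, 0.2]
finger_gap: 0.0513
```

```bash
python3 shot.py wrist w7;  python3 - <<'E'
from h import *
R=Ro.from_rotvec(read_state()["ee_rot"]).as_matrix();print(R.round(3))
a=np.radians(-7.4);y=np.array([-np.sin(a),np.cos(a),0]);t=np.c_[y,[0,0,-1],np.cross(y,[0,0,-1])]
print(Ro.from_matrix(t@R.T).as_rotvec()/np.pi*2)
E
```

```text
8.75 [0.4661 0.0865 0.1814] [0.2 0.2 0.2] 0.05127193525665223 [ 0.034 -0.283  2.005 -0.013  1.421 -1.405]
[[ 0.129 -0.001 -0.992]
 [ 0.992 -0.013  0.129]
 [-0.013 -1.    -0.001]]
[ 0.00799333 -0.00031778  0.00041717]
```

View pics/w7.png

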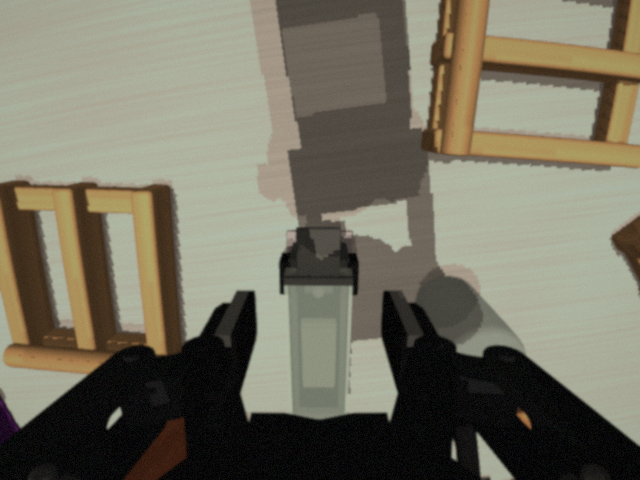

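```bash
python3 - <<'E'
from h import *
import pickle
np.set_printoptions(precision=1,suppress=True)
s=pickle.load(open("pics/w7.pkl","rb")); m=cam("wrist",s)
H=np.array([.563,.072]);a=np.radians(-7.4);r=np.array([[np.cos(a),-np.sin(a)],[np.sin(a),np.cos(a)]])
def q(x,y,z,th):
    dx,dz=x-.075,z-.05; c,sn=np.cos(th),np.sin(th)
    X=.075+dx*c+dz*sn; Z=.05-dx*sn+dz*c
    return [*(H+r@[X,y]),Z]
for th in (0,.1):
    print(th,proj(m,[q(-.11,y,.064,th) for y in(.015,-.015)]+[q(-.075,y,.066,th) for y in(.024,-.024)]+[q(.075,y,.066,th) for y in(.024,-.024)]))
im=cv2.imread("pics/w7.png")
cv2.imwrite("pics/w7c.png",cv2.resize(im[200:440,230:410],None,fx=3,fy=3)[:600])
E
```

```text
0 [[340.  216.7]
 [297.5 216.6]
 [351.8 264.4]
 [285.7 264.1]
 [346.9 428.8]
 [290.8 428.3]]
0.1 [[341.1 226.5]
 [295.7 226.4]
 [353.2 275.1]
 [283.7 274.8]
 [346.8 430.2]
 [290.8 429.7]]
```

View pics/w7c.png

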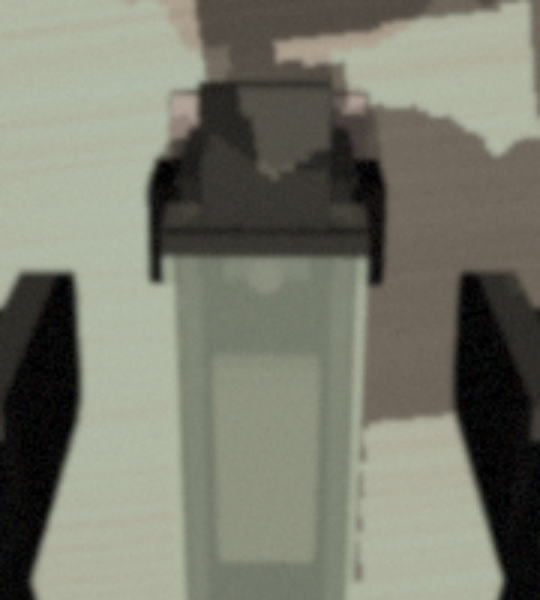

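Tab end is at row 228 and 45 px wide, which matches the cover popped to 0.10 rad. I'll descend and pinch the tab.

send_rows(motion=[0,-0.003,-0.05,0.008,0,0,0.6,0,-0.003,-0.11,0.008,0,0,0.6,0,-0.003,-0.165,0.008,0,0,0.6,0,-0.003,-0.165,0.008,0,0,0.6,0,-0.003,-0.165,0.008,0,0,0.3,0,-0.003,-0.165,0.008,0,0,0.3,0,-0.003,-0.165,0.008,0,0,0.3,0,-0.003,-0.165,0.008,0,0,0.3])

```text
time_s: 9.8
tool_pos: [0.4667, 0.0846, 0.0591]
ee_rot: [-1.269, -1.114, 1.112]
force: [-1.5, 0.8, 2.8]
finger_gap: 0.0285
```

```bash
python3 shot.py wrist w8
```

```text
9.8 [0.4667 0.0846 0.0591] [-1.5  0.8  2.8] 0.02847941841169599 [ 0.022 -0.139  2.102  0.     1.177 -1.419]
```

View pics/w8.png

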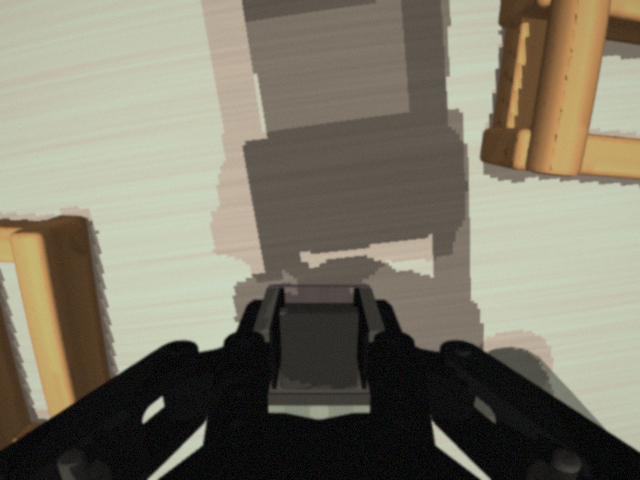

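```bash
python3 - <<'E'
import numpy as np
dx,dz=-.1721,.0091;u=np.array([.9917,-.1288]);y=np.array([.1288,.9917])
for D in np.arange(.1,1.21,.1):
    c,s=np.cos(D),np.sin(D);X=dx*c+dz*s-dx;Z=-dx*s+dz*c-dz
    print(round(D,2),np.r_[X*u,Z].round(4),(np.r_[X*u,Z]/.75).round(3),(y*D/np.pi*2).round(3))
E
```

```text
0.1 [ 0.0018 -0.0002  0.0171] [ 0.002 -0.     0.023] [0.008 0.063]
0.2 [ 0.0052 -0.0007  0.034 ] [ 0.007 -0.001  0.045] [0.016 0.126]
0.3 [ 0.0103 -0.0013  0.0505] [ 0.014 -0.002  0.067] [0.025 0.189]
0.4 [ 0.017  -0.0022  0.0663] [ 0.023 -0.003  0.088] [0.033 0.253]
0.5 [ 0.0252 -0.0033  0.0814] [ 0.034 -0.004  0.109] [0.041 0.316]
0.6 [ 0.0349 -0.0045  0.0956] [ 0.047 -0.006  0.127] [0.049 0.379]
0.7 [ 0.0459 -0.006   0.1087] [ 0.061 -0.008  0.145] [0.057 0.442]
0.8 [ 0.0582 -0.0076  0.1207] [ 0.078 -0.01   0.161] [0.066 0.505]
0.9 [ 0.0716 -0.0093  0.1314] [ 0.096 -0.012  0.175] [0.074 0.568]
1.0 [ 0.0861 -0.0112  0.1406] [ 0.115 -0.015  0.188] [0.082 0.631]
1.1 [ 0.1013 -0.0132  0.1484] [ 0.135 -0.018  0.198] [0.09  0.694]
1.2 [ 0.1172 -0.0152  0.1546] [ 0.156 -0.02   0.206] [0.098 0.758]
```

send_rows(motion=[0.002,0,0.023,0.008,0.063,0,0.3,0.007,-0.001,0.045,0.016,0.126,0,0.3,0.014,-0.002,0.067,0.025,0.189,0,0.3,0.023,-0.003,0.088,0.033,0.253,0,0.3,0.034,-0.004,0.109,0.041,0.316,0,0.3])

```text
time_s: 10.48
tool_pos: [0.4915, 0.0813, 0.141]
ee_rot: [-0.869, -0.762, 1.293]
force: [-4.1, -0.5, 0.2]
finger_gap: 0.0283
```

```bash
python3 shot.py scene s9; python3 - <<'E'
import cv2
im=cv2.imread("pics/s9.png")
cv2.imwrite("pics/s9c.png",cv2.resize(im[130:330,230:430],None,fx=3,fy=3,interpolation=cv2.INTER_CUBIC))
from h import *
s=read_state();R=Ro.from_rotvec(s["ee_rot"]).as_matrix();print(R.round(3),s["joint_positions"],s["force"])
E
```

```text
10.475 [0.4915 0.0813 0.141 ] [-4.1 -0.5  0.2] 0.028272936135570047 [-0.016  0.167  1.706  0.055  1.771 -1.46 ]
[[ 0.13  -0.483 -0.866]
 [ 0.992  0.063  0.114]
 [-0.    -0.873  0.487]] [-0.01712803  0.16999074  1.70052326  0.05623063  1.77668149 -1.46018878] [-9.82705489 -0.66711389  7.87904713]
```

View pics/s9c.png

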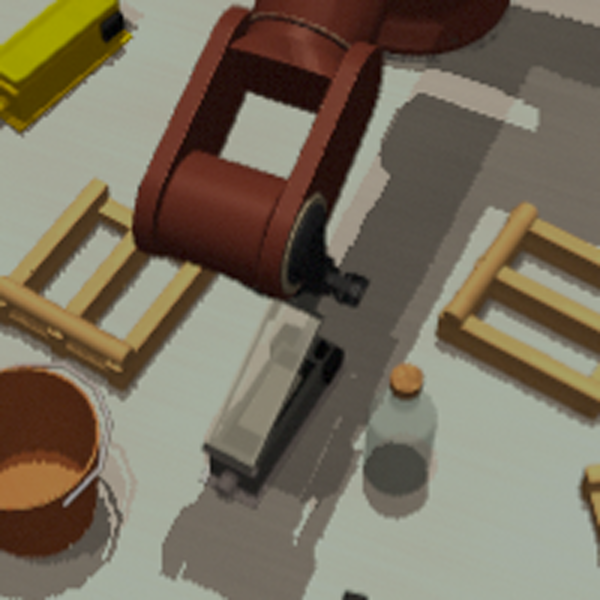

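send_rows(motion=[0.013,-0.002,0.018,0.008,0.063,0,0.3,0.027,-0.004,0.036,0.016,0.126,0,0.3,0.044,-0.006,0.052,0.025,0.189,0,0.3,0.062,-0.008,0.066,0.033,0.253,0,0.3,0.081,-0.011,0.079,0.041,0.316,0,0.3,0.101,-0.014,0.089,0.049,0.379,0,0.3])

```text
time_s: 11.28
tool_pos: [0.5694, 0.0709, 0.2102]
ee_rot: [-0.376, -0.331, 1.414]
force: [-0.7, 3.5, 3.7]
finger_gap: 0.0285
```

```bash
python3 shot.py scene s10; python3 - <<'E'
import cv2
im=cv2.imread("pics/s10.png")
cv2.imwrite("pics/s10c.png",cv2.resize(im[130:330,230:430],None,fx=3,fy=3,interpolation=cv2.INTER_CUBIC))
from h import *
s=read_state();R=Ro.from_rotvec(s["ee_rot"]).as_matrix();print(R.round(3),s["joint_positions"],s["force"])
E
```

```text
11.275 [0.5694 0.0709 0.2102] [-0.7  3.5  3.7] 0.028517236490251275 [-0.044  0.628  1.203  0.117  2.418 -1.445]
[[ 0.13  -0.893 -0.431]
 [ 0.992  0.117  0.055]
 [ 0.001 -0.435  0.9  ]] [-0.04426232  0.63289092  1.19905369  0.11876015  2.42553205 -1.44476554] [-4.06171512  5.48622969 11.81684986]
```

View pics/s10c.png

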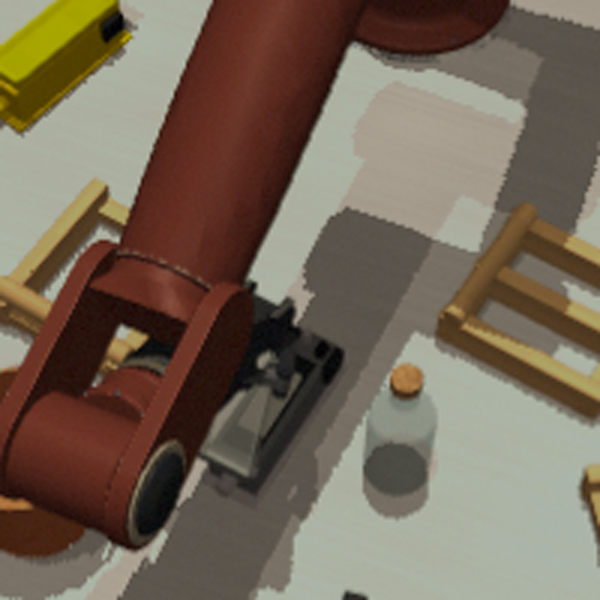

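Cover is now at about 1.2 rad. I'll release the tab, slide off upwards, and come round in front to push the cover fully open.

send_rows(motion=[0,0,0,0,0,0,0.8,0,0,0,0,0,0,0.8,0,0,0,0,0,0,0.8,-0.01,0.001,0.04,0,0,0,0.8,-0.025,0.003,0.08,0,-0.03,0,0.8,-0.06,0.008,0.14,-0.02,-0.13,0,0.8,-0.11,0.014,0.16,-0.035,-0.25,0,0.5,-0.13,0.017,0.16,-0.05,-0.37,0,0,-0.13,0.017,0.16,-0.065,-0.5,0,0,-0.13,0.017,0.16,-0.08,-0.62,0,0])

```text
time_s: 12.58
tool_pos: [0.4721, 0.0835, 0.3317]
ee_rot: [-1.144, -1.009, 1.176]
force: [0.1, -0.4, 0.0]
finger_gap: -0.0001
```

```bash
python3 shot.py scene s11; python3 - <<'E'
import cv2
im=cv2.imread("pics/s11.png")
cv2.imwrite("pics/s11c.png",cv2.resize(im[130:330,230:430],None,fx=3,fy=3,interpolation=cv2.INTER_CUBIC))
from h import *
s=read_state();R=Ro.from_rotvec(s["ee_rot"]).as_matrix();print(R.round(3),s["joint_positions"],s["force"],s["tool_pos"])
a=np.radians(-7.4);y=np.array([-np.sin(a),np.cos(a),0]);t=np.c_[y,[0,0,-1],np.cross(y,[0,0,-1])]
print(Ro.from_matrix(t@R.T).as_rotvec()/np.pi*2)
E
```

```text
12.575 [0.4721 0.0835 0.3317] [ 0.1 -0.4  0. ] -8.597155151257824e-05 [ 0.006 -0.238  1.725  0.024  1.808 -1.433]
[[ 0.127 -0.148 -0.981]
 [ 0.992  0.022  0.125]
 [ 0.003 -0.989  0.149]] [ 0.00746067 -0.24635269  1.72930517  0.02369527  1.80682392 -1.4327637 ] [1.23487874 1.91233514 2.06037522] [0.47007137 0.08414796 0.33334143]
[-0.01413001 -0.09445083 -0.00153357]
```

View pics/s11c.png

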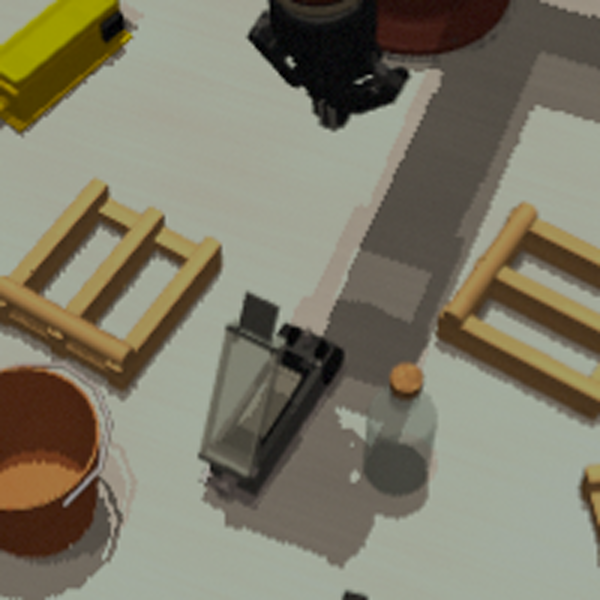

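send_rows(motion=[0.03,-0.005,-0.08,-0.014,-0.094,0,0,0.07,-0.01,-0.16,-0.014,-0.094,0,0,0.11,-0.015,-0.177,-0.014,-0.094,0,0,0.13,-0.018,-0.177,-0.014,-0.094,0,0,0.15,-0.02,-0.177,-0.014,-0.094,0,0,0.17,-0.022,-0.177,-0.014,-0.094,0,0,0.19,-0.025,-0.177,-0.014,-0.094,0,0,0.205,-0.027,-0.177,-0.014,-0.094,0,0,0.22,-0.029,-0.177,-0.014,-0.094,0,0])

```text
time_s: 13.75
tool_pos: [0.6358, 0.0623, 0.2008]
ee_rot: [-1.266, -1.115, 1.116]
force: [-0.7, -0.5, 0.9]
finger_gap: 0.0001
```

```bash
python3 shot.py scene s12; python3 - <<'E'
import cv2
im=cv2.imread("pics/s12.png")
cv2.imwrite("pics/s12c.png",cv2.resize(im[130:330,230:430],None,fx=3,fy=3,interpolation=cv2.INTER_CUBIC))
from h import *
s=read_state();print(s["force"],s["tool_pos"])
E
```

```text
13.75 [0.6358 0.0623 0.2008] [-0.7 -0.5  0.9] 0.00012626334147964965 [-0.019  0.105  1.609  0.     1.428 -1.463]
[-0.41225638 -0.33442448  0.92602392] [0.63680336 0.0620489  0.20065884]
```

View pics/s12c.png

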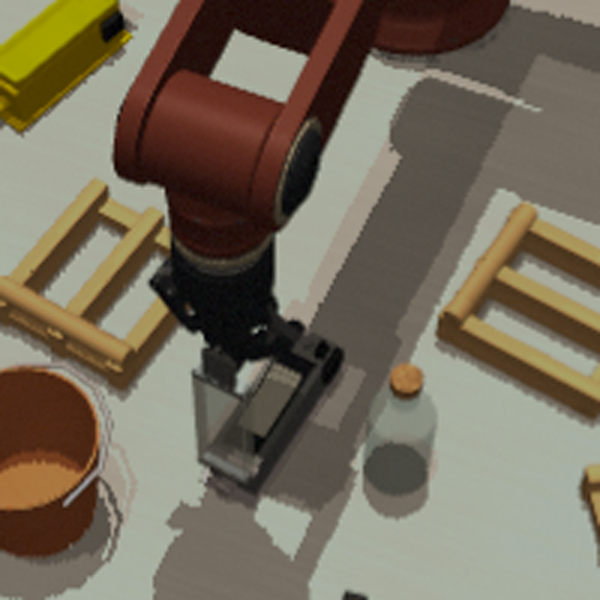

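send_rows(motion=[0.008,-0.001,0,0,0,0,0,0.014,-0.002,0,0,0,0,0,0.014,-0.002,0,0,0,0,0])

```text
time_s: 14.18
tool_pos: [0.6475, 0.0605, 0.2005]
ee_rot: [-1.267, -1.116, 1.115]
force: [0.8, -0.5, 0.2]
finger_gap: 0.0002
```

send_rows(motion=[0.006,-0.001,0,0,0,0,0,0.011,-0.001,0,0,0,0,0,0.011,-0.001,0,0,0,0,0])

```text
time_s: 14.55
tool_pos: [0.6562, 0.0597, 0.2007]
ee_rot: [-1.268, -1.116, 1.114]
force: [0.6, 0.7, 0.1]
finger_gap: -0.0001
```

```bash
python3 shot.py scene s13; python3 shot.py wrist w13; python3 - <<'E'
import cv2
im=cv2.imread("pics/s13.png")
cv2.imwrite("pics/s13c.png",cv2.resize(im[180:300,270:370],None,fx=5,fy=5,interpolation=cv2.INTER_CUBIC))
E
```

```text
14.55 [0.6562 0.0597 0.2007] [0.6 0.7 0.1] -8.281317571537454e-05 [-0.022  0.15   1.56  -0.     1.43  -1.466]
14.6 [0.6561 0.0597 0.2008] [-0.3  0.4 -0.1] 0.0002167524709429693 [-0.022  0.149  1.561 -0.     1.43  -1.466]
```

View pics/s13c.png

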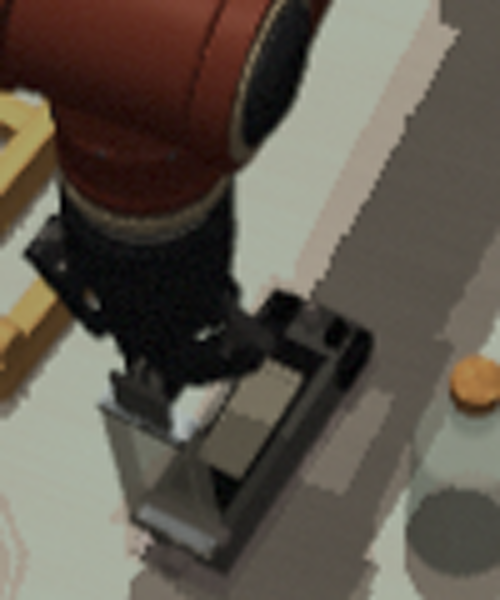

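View pics/w13.png

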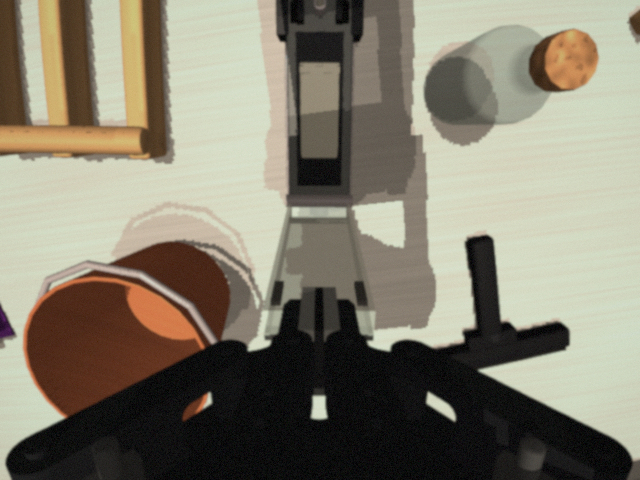

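send_rows(motion=[0.006,-0.001,0,0,0,0,0,0.012,-0.002,0,0,0,0,0,0.016,-0.002,0,0,0,0,0,0.016,-0.002,0,0,0,0,0])

```text
time_s: 15.15
tool_pos: [0.6663, 0.0581, 0.2005]
ee_rot: [-1.264, -1.111, 1.118]
force: [-8.0, 0.6, 3.2]
finger_gap: -0.0001
```

The force jumped to -8 N in x with the tip at x=0.666, so the cover is against its stop. Next is the rocker.

send_rows(motion=[-0.06,0.008,0,0,0,0,0,-0.12,0.016,0,0,0,0,0,-0.162,0.022,-0.03,0,0,0,0,-0.162,0.022,-0.09,0,0,0,0,-0.162,0.022,-0.15,0,0,0,0,-0.162,0.022,-0.15,0,0,0,0])

```text
time_s: 15.9
tool_pos: [0.5418, 0.0746, 0.0842]
ee_rot: [-1.259, -1.106, 1.122]
force: [0.5, -0.2, -0.3]
finger_gap: -0.0002
```

```bash
python3 shot.py wrist w14; python3 shot.py scene s14; python3 - <<'E'
import cv2
im=cv2.imread("pics/s14.png")
cv2.imwrite("pics/s14c.png",cv2.resize(im[180:300,270:370],None,fx=5,fy=5,interpolation=cv2.INTER_CUBIC))
E
```

```text
15.9 [0.5418 0.0746 0.0842] [ 0.5 -0.2 -0.3] -0.00017686726542179046 [ 1.000e-03  1.400e-02  1.909e+00 -1.000e-03  1.230e+00 -1.442e+00]
15.95 [0.5441 0.0746 0.0871] [-0.2 -0.4  0.6] -0.0004066064555558006 [ 1.000e-03  1.300e-02  1.906e+00 -1.000e-03  1.230e+00 -1.443e+00]
```

View pics/w14.png

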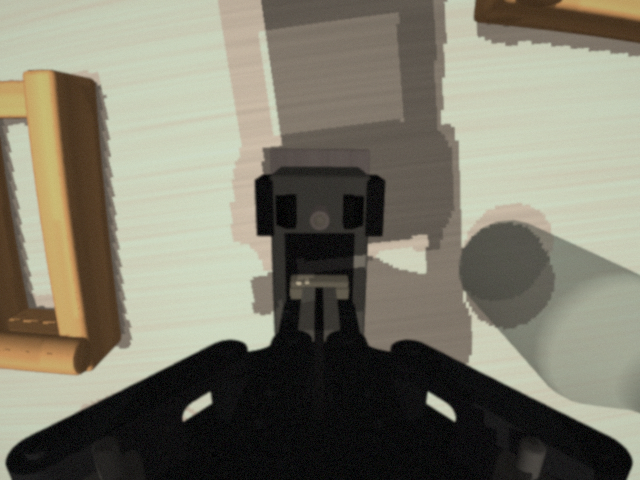

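View pics/s14c.png

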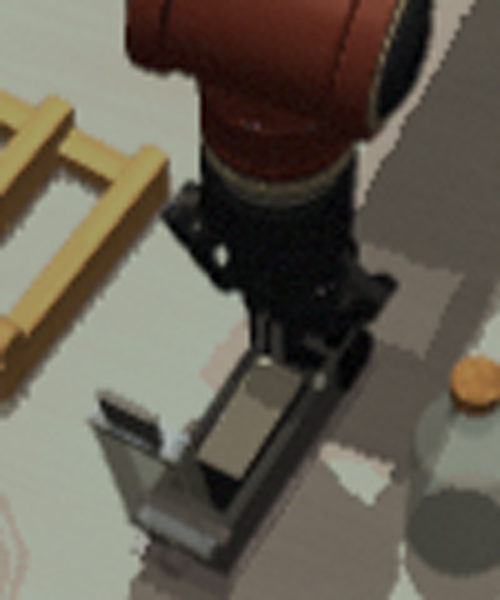

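The cover stands past upright and the tip is over the rocker's raised end, whose edge is at (320,283) in the wrist view. Pressing now.

send_rows(motion=[0,0,-0.015,0,0,0,0,0,0,-0.028,0,0,0,0,0,0,-0.036,0,0,0,0,0,0,-0.042,0,0,0,0,0,0,-0.042,0,0,0,0])

```text
time_s: 16.62
tool_pos: [0.5456, 0.0746, 0.0574]
ee_rot: [-1.265, -1.112, 1.117]
force: [0.6, 0.1, -0.3]
finger_gap: -0.0001
```

send_rows(motion=[0,0,-0.004,0,0,0,0,0,0,-0.006,0,0,0,0,0,0,-0.006,0,0,0,0])

```text
time_s: 17.0
tool_pos: [0.5457, 0.0746, 0.053]
ee_rot: [-1.265, -1.112, 1.117]
force: [-1.1, 0.7, 2.2]
finger_gap: 0.0001
```

send_rows(motion=[0,0,-0.003,0,0,0,0,0,0,-0.005,0,0,0,0,0,0,-0.005,0,0,0,0])

```text
time_s: 17.38
tool_pos: [0.5458, 0.0747, 0.0506]
ee_rot: [-1.264, -1.112, 1.118]
force: [-6.6, 0.7, 11.6]
finger_gap: 0.0001
```

The tip met a firm stop at about 12 N. I'll rise and check the rocker.

send_rows(motion=[0,0,0.06,0,0,0,0,-0.04,0,0.14,0,0,0,0,-0.08,0.01,0.22,0,0,0,0,-0.08,0.01,0.24,0,0,0,0,-0.08,0.01,0.24,0,0,0,0])

```text
time_s: 18.0
tool_pos: [0.487, 0.0823, 0.233]
ee_rot: [-1.268, -1.116, 1.115]
force: [-0.1, -0.3, -1.2]
finger_gap: -0.0003
```

```bash
python3 shot.py wrist w15; python3 shot.py scene s15; python3 - <<'E'
import cv2
im=cv2.imread("pics/s15.png")
cv2.imwrite("pics/s15c.png",cv2.resize(im[180:300,270:370],None,fx=5,fy=5,interpolation=cv2.INTER_CUBIC))
E
```

```text
18.0 [0.487  0.0823 0.233 ] [-0.1 -0.3 -1.2] -0.000326978220971133 [ 1.700e-02 -2.710e-01  1.909e+00 -1.000e-03  1.502e+00 -1.427e+00]
18.05 [0.4861 0.0822 0.2307] [ 0.1 -0.8  0.7] 2.4271132627689256e-05 [ 1.700e-02 -2.690e-01  1.911e+00 -1.000e-03  1.502e+00 -1.427e+00]
```

View pics/w15.png

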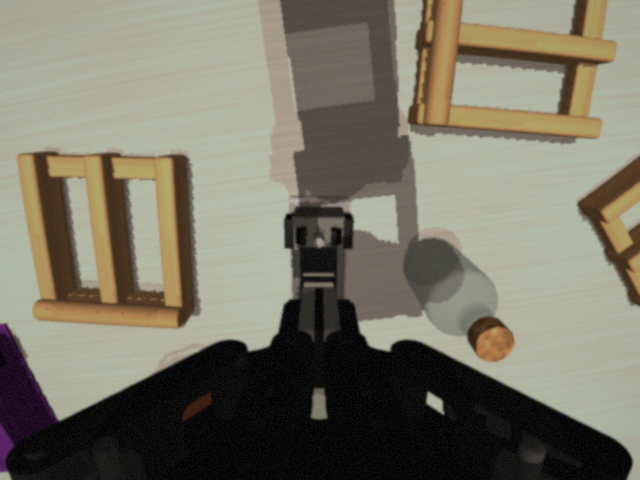

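View pics/s15c.png

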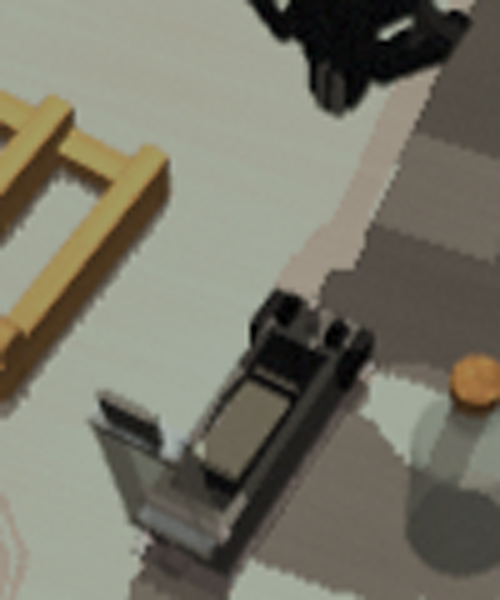

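```bash
python3 - <<'E'
import cv2,numpy as np
from h import *
m=cam("scene")
H=np.array([.563,.072]);a=np.radians(-7.4);r=np.array([[np.cos(a),-np.sin(a)],[np.sin(a),np.cos(a)]])
q=lambda x,y,z:[*(H+r@[x,y]),z]
print("end off/on",proj(m,[q(-.018,0,.065),q(-.018,0,.055)]).round(1).tolist())
def edge(th,ends):
    # ends: top surface relative; flat-ish at angle
    return
o=[]
for n in("s13","s15"):
    im=cv2.imread(f"pics/{n}.png")[235:285,295:350]; o.append(cv2.resize(im,None,fx=7,fy=7,interpolation=cv2.INTER_CUBIC))
cv2.imwrite("pics/cmp.png",np.hstack(o))
E
```

```text
end off/on [[325.0, 253.6], [325.0, 255.6]]
```

View pics/cmp.png

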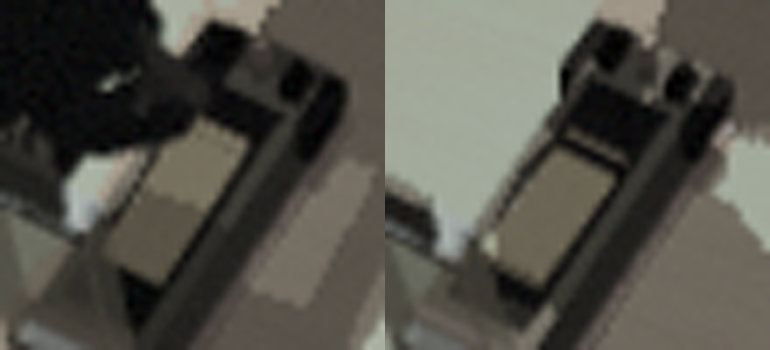

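Comparing before and after, the rocker's -x end has sunk and the ridge edge shows at (325,256), so the rocker is on. Now I'll go over and behind the cover.

send_rows(motion=[0,0,0.07,0,0,0,0,0.03,-0.004,0.135,0,0,0,0,0.1,-0.013,0.135,0,0,0,0,0.18,-0.023,0.135,0,0,0,0,0.26,-0.034,0.135,0,0,0,0,0.307,-0.04,0.135,0,0,0,0,0.307,-0.04,0.135,0,0,0,0,0.307,-0.04,0.06,0,0,0,0,0.307,-0.04,-0.03,0,0,0,0,0.307,-0.04,-0.041,0,0,0,0])

```text
time_s: 19.35
tool_pos: [0.7111, 0.0523, 0.1901]
ee_rot: [-1.254, -1.101, 1.125]
force: [-0.2, -0.6, -0.8]
finger_gap: -0.0003
```

```bash
python3 shot.py scene s16; python3 - <<'E'
import cv2
im=cv2.imread("pics/s16.png")
cv2.imwrite("pics/s16c.png",cv2.resize(im[130:330,230:430],None,fx=3,fy=3,interpolation=cv2.INTER_CUBIC))
E
```

```text
19.35 [0.7111 0.0523 0.1901] [-0.2 -0.6 -0.8] -0.0002880719369636135 [-3.000e-02  2.930e-01  1.413e+00 -1.000e-03  1.455e+00 -1.474e+00]
```

View pics/s16c.png

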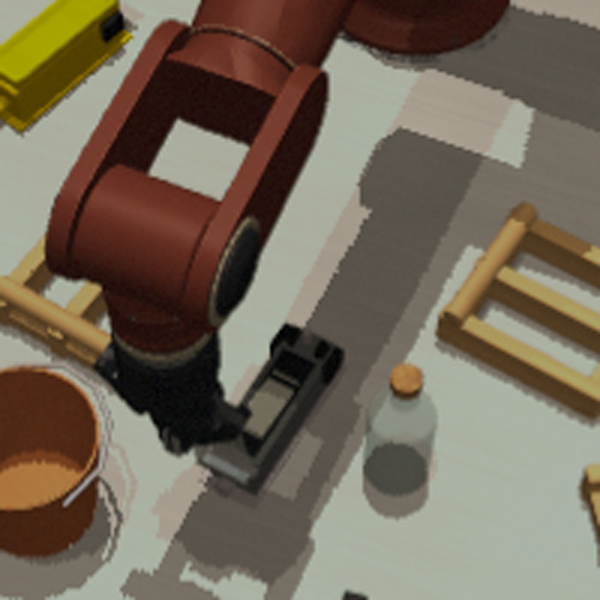

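```bash
python3 - <<'E'
from h import *
s=read_state();t=s["tool_pos"];print(t)
u=np.array([.9917,-.1288]);H=np.array([.563,.072])
for th in [1.7,1.55,1.4,1.25,1.1,.95,.8,.65,.5,.35,.2,.12]:
    x=.075-.148*np.cos(th)+.016*np.sin(th)+.011;z=.05+.148*np.sin(th)+.016*np.cos(th)
    p=np.r_[H+u*x,z];print(th,p.round(4),((p-t)/.75).round(3))
E
```

```text
[0.71226083 0.05224502 0.19185524]
1.7 [0.6829 0.0564 0.1947] [-0.039  0.006  0.004]
1.55 [0.6611 0.0593 0.1983] [-0.068  0.009  0.009]
1.4 [0.639  0.0621 0.1986] [-0.098  0.013  0.009]
1.25 [0.6171 0.065  0.1955] [-0.127  0.017  0.005]
1.1 [0.5959 0.0677 0.1892] [-0.155  0.021 -0.004]
0.95 [0.5758 0.0703 0.1797] [-0.182  0.024 -0.016]
0.8 [0.5574 0.0727 0.1673] [-0.206  0.027 -0.033]
0.65 [0.541  0.0749 0.1523] [-0.228  0.03  -0.053]
0.5 [0.5271 0.0767 0.135 ] [-0.247  0.033 -0.076]
0.35 [0.5159 0.0781 0.1158] [-0.262  0.035 -0.101]
0.2 [0.5076 0.0792 0.0951] [-0.273  0.036 -0.129]
0.12 [0.5045 0.0796 0.0836] [-0.277  0.036 -0.144]
```

send_rows(motion=[-0.039,0.006,0.004,0,0,0,0,-0.068,0.009,0.009,0,0,0,0,-0.098,0.013,0.009,0,0,0,0,-0.127,0.017,0.005,0,0,0,0,-0.155,0.021,-0.004,0,0,0,0,-0.182,0.024,-0.016,0,0,0,0,-0.206,0.027,-0.033,0,0,0,0,-0.206,0.027,-0.033,0,0,0,0])

```text
time_s: 20.4
tool_pos: [0.5578, 0.073, 0.1703]
ee_rot: [-1.258, -1.106, 1.122]
force: [1.0, -0.1, 0.1]
finger_gap: 0.0
```

```bash
python3 shot.py scene s17; python3 - <<'E'
import cv2
im=cv2.imread("pics/s17.png")
cv2.imwrite("pics/s17c.png",cv2.resize(im[130:330,230:430],None,fx=3,fy=3,interpolation=cv2.INTER_CUBIC))
E
```

```text
20.4 [0.5578 0.073  0.1703] [ 1.  -0.1  0.1] 1.8005476282709965e-05 [-0.002 -0.042  1.811 -0.     1.385 -1.447]
```

View pics/s17c.png

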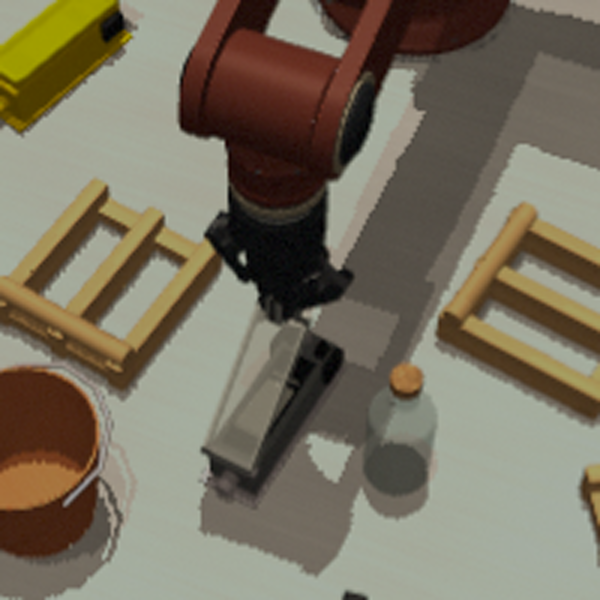

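send_rows(motion=[-0.022,0.003,-0.024,0,0,0,0,-0.041,0.005,-0.047,0,0,0,0,-0.056,0.007,-0.072,0,0,0,0,-0.067,0.008,-0.1,0,0,0,0,-0.071,0.009,-0.115,0,0,0,0,-0.073,0.009,-0.123,0,0,0,0,-0.073,0.009,-0.123,0,0,0,0])

```text
time_s: 21.32
tool_pos: [0.5047, 0.0795, 0.0788]
ee_rot: [-1.26, -1.108, 1.121]
force: [-0.4, 0.5, 0.8]
finger_gap: 0.0005
```

send_rows(motion=[-0.008,0.001,-0.006,0,0,0,0,-0.008,0.001,-0.012,0,0,0,0,-0.008,0.001,-0.016,0,0,0,0,-0.008,0.001,-0.016,0,0,0,0])

```text
time_s: 21.82
tool_pos: [0.4994, 0.0803, 0.0678]
ee_rot: [-1.261, -1.109, 1.12]
force: [0.4, -0.3, 4.6]
finger_gap: 0.0003
```

send_rows(motion=[0,0,-0.004,0,0,0,0,0,0,-0.007,0,0,0,0,0,0,-0.007,0,0,0,0])

```text
time_s: 22.2
tool_pos: [0.4994, 0.0803, 0.0656]
ee_rot: [-1.26, -1.108, 1.121]
force: [-10.1, 0.2, 19.8]
finger_gap: -0.0001
```

send_rows(motion=[0,0,-0.005,0,0,0,0,0,0,-0.005,0,0,0,0])

```text
time_s: 22.45
tool_pos: [0.4994, 0.0804, 0.0655]
ee_rot: [-1.258, -1.106, 1.123]
force: [-13.4, -1.1, 24.3]
finger_gap: 0.0002
```

send_rows(motion=[0,0,0.05,0,0,0,0,0,0,0.12,0,0,0,0,-0.04,0.005,0.18,0,0,0,0,-0.04,0.005,0.18,0,0,0,0,-0.04,0.005,0.18,0,0,0,0])

```text
time_s: 23.08
tool_pos: [0.4689, 0.0841, 0.1998]
ee_rot: [-1.258, -1.106, 1.124]
force: [0.6, -1.2, -0.6]
finger_gap: -0.0004
```

```bash
python3 shot.py wrist w18; python3 shot.py scene s18; python3 - <<'E'
import cv2
from h import *
import pickle
np.set_printoptions(precision=1,suppress=True)
s=pickle.load(open("pics/w18.pkl","rb")); m=cam("wrist",s)
H=np.array([.563,.072]);a=np.radians(-7.4);r=np.array([[np.cos(a),-np.sin(a)],[np.sin(a),np.cos(a)]])
def q(x,y,z,th):
    dx,dz=x-.075,z-.05; c,sn=np.cos(th),np.sin(th)
    return [*(H+r@[.075+dx*c+dz*sn,y]),.05-dx*sn+dz*c]
for th in (0,.1):
    print(th,proj(m,[q(-.11,y,.064,th) for y in(.015,-.015)]+[q(-.075,y,.066,th) for y in(.024,-.024)]).tolist())
im=cv2.imread("pics/w18.png")
cv2.imwrite("pics/w18c.png",cv2.resize(im[180:300,250:390],None,fx=5,fy=5))
im=cv2.imread("pics/s18.png")
cv2.imwrite("pics/s18c.png",cv2.resize(im[180:300,270:370],None,fx=5,fy=5,interpolation=cv2.INTER_CUBIC))
E
```

```text
23.075 [0.4689 0.0841 0.1998] [ 0.6 -1.2 -0.6] -0.0003938033683842627 [ 2.200e-02 -2.850e-01  1.975e+00 -1.000e-03  1.464e+00 -1.423e+00]
23.125 [0.4685 0.0841 0.1988] [ 0.3 -0.6  0. ] -1.4858261686050815e-05 [ 2.100e-02 -2.830e-01  1.976e+00 -1.000e-03  1.464e+00 -1.423e+00]
0 [[339.9144966065342, 209.55595702839253], [299.9761827308197, 209.38629556830273], [350.8588579198044, 254.75318426854307], [288.61057734209567, 254.4816823812499]]
0.1 [[341.2030580786215, 217.92439171144304], [298.7002451426242, 217.74290734103516], [352.3768916347664, 264.11274589328605], [287.0747315326567, 263.8264397074684]]
```

View pics/w18c.png

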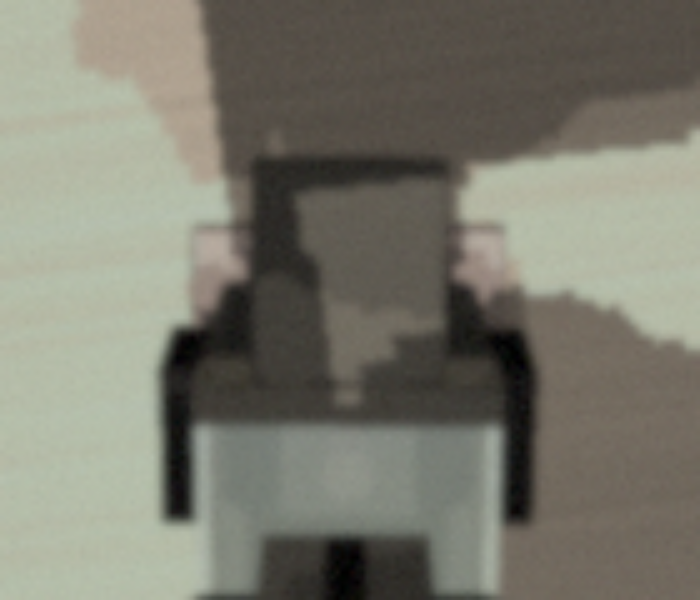

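View pics/s18c.png

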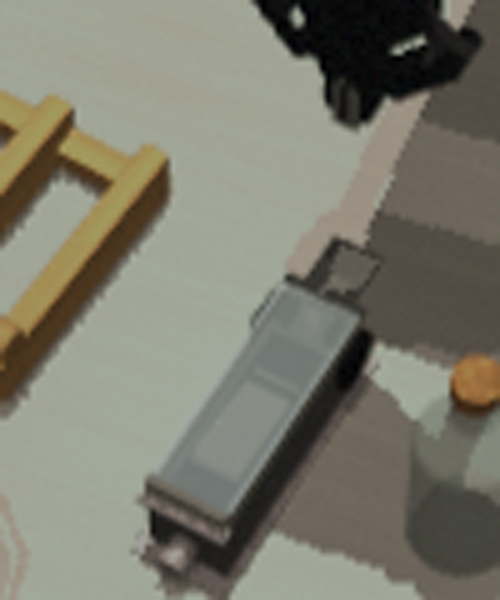

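```bash
python3 shot.py top t18; python3 - <<'E'
import cv2,numpy as np
o=[]
for n in("scene0","s6","s18"):
    o.append(cv2.resize(cv2.imread(f"pics/{n}.png")[220:265,315:355],None,fx=6,fy=6,interpolation=cv2.INTER_CUBIC))
cv2.imwrite("pics/cmp2.png",np.hstack(o))
from h import *
# bystanders before/after
a=cv2.imread("pics/scene0.png");b=cv2.imread("pics/s18.png")
for nm,(x0,y0,x1,y1) in dict(bucket=(205,250,268,315),squeegee=(298,325,372,392)).items():
    print(nm,np.abs(a[y0:y1,x0:x1].astype(int)-b[y0:y1,x0:x1]).mean())
E
```

```text
23.175 [0.4685 0.084  0.1984] [ 0.   0.8 -0.2] 0.000231685704188081 [ 2.100e-02 -2.830e-01  1.976e+00 -1.000e-03  1.464e+00 -1.423e+00]
bucket 3.8434676434676436
squeegee 4.278405270942584
```

View pics/cmp2.png

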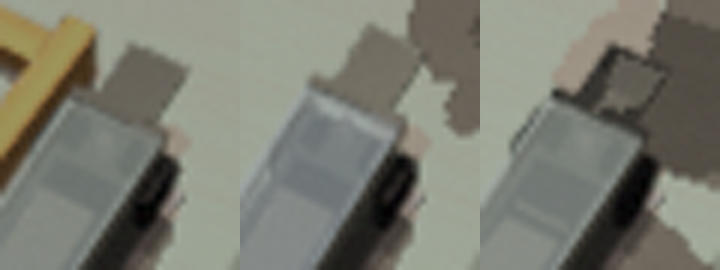

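View pics/t18.png

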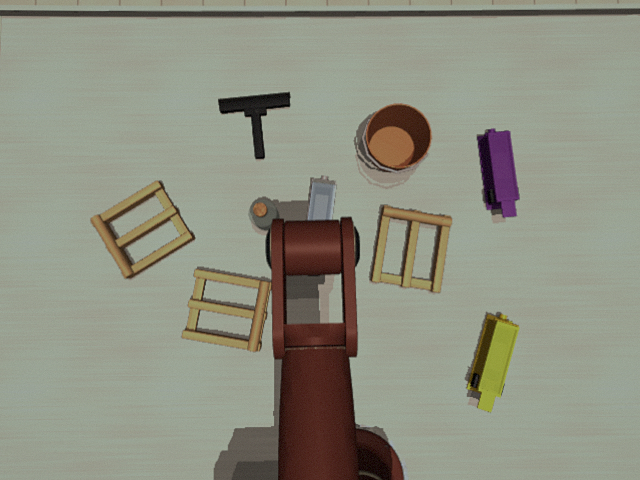

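The tab's edge lines up with the starting picture: crop row 45, against about 22 when popped. The cover is down and stays down untouched. The headrest lies flat about 80 mm farther away, and the bystanders are where they started.

```bash
python3 -c "
from rig import job
print(job.sign_off())"
```

```text
the job is handed in; nothing more can be done
None
```

I switched the fan on and handed the job in at about 23 s of the 72 s allowed; sign-off gave no verdict.

What I did, in order:
1. **Headrest:** I gripped its middle rail and slid it about 80 mm away from the housing.
2. **Cover open:** I pinched both buttons until the cover popped, lifted it by the tab, then pushed it to its stop (about 8 N).
3. **Rocker:** I pressed the ridged end down to a firm stop at about 12 N.
4. **Cover shut:** I swung the cover back and pressed it down with up to about 24 N. That is above the 8 to 15 N you gave, but under the 40 N limit.

What the last pictures showed:
- **Cover:** the tab matches its starting place in the scene view and stays there untouched. In the wrist view it is about 2.5 px from the shut position and about 6 px from the popped one. I could not read the latch itself.
- **Rocker:** its -x end sits visibly lower than before. The fingertip stopped at z 51 mm, against about 55 mm given for "on"; I put that down to calibration.
- **Headrest and bystanders:** the headrest lies flat, and the bottle, bucket and squeegee stand where they were.

**What went wrong:** tilting the tool forward to lift the tab from beneath could not be reached that close in. Joints 2 and 3 read -1.011 and 2.584 rad, which is 0.001 and 0.004 past their stated ranges. This could count as passing a joint's range. I backed off at the next move and pinched the tab from above instead.

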